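Load the bench tape dispenser with three rolls, using its own spindle

ROBOT

A 7-joint arm with a two-finger parallel gripper is mounted at the origin on the work surface. World frame = base frame: x ahead of the robot, y to its left, z up, the work surface at z = 0. Lengths are in m, angles in rad, forces in N, time in s.
With the tool pointing down it reaches from about 0.4 to 0.85 m from the base axis. Payload 4.5 kg.
Tool frame: the origin (TCP) lies midway between the tips of the shut fingers; the grasp point (between the pads) lies 19 mm behind it; z points along the fingers, y is the line along which they close (so a half turn about z gives the same grasp; the last joint's range is limited). The gripper opens to 88 mm and grips with 3 to 60 N. Pads are 18 mm wide; open, the fingers measure 123 mm over their backs; the gripper's body (75 mm by 187 mm) begins 45 mm behind the grasp point.
Start: joints at [1.246, 0.689, -0.195, 1.565, 0.157, 0.902, -0.215], TCP at [0.219, -0.585, 0.239] pointing down, gripper open.
Joint ranges: [-3.01, 3.01], [-0.46, 2.08], [-1.47, 1.51], [0.13, 2.56], [-1, 4.14], [0.04, 2.09], [-2.66, 2.66]. Speed limits (rad/s): [2.57, 2.57, 3.14, 3.14, 3.14, 3.14, 3.14].

INTERFACE

Orientations are given as a unit quaternion [x, y, z, w].
In Python, from plant import r gives the robot as it stands.
- The arm moves only by the tool carry_out, never from a script. Its argument "plan" is a list of rows, each an object with "rot": the turn, a rotation vector about the tool's x, y, z in rad, a list of three; "xyz": the shift along the tool's x, y, z in m, a list of three; "grip": the closure in counts, from 0 (fully open) to 255 (shut). In form: [{"rot": [wx, wy, wz], "xyz": [dx, dy, dz], "grip": grip}, ...]. A call has 1 to 8 rows; each row is the pose to reach, as a shift and turn from the pose commanded when the call began, along the tool's axes at that moment; what a row does not reach only later rows make up. A row lasts 1/12 s, in which the tool goes at most 41.7 mm and 7.16 degrees, less where a joint would pass 70% of its speed; a pose out of reach is approached as far as the arm can. A call with a gripper value outside its range is refused whole. The fingers move at their own pace and stop on an object; "squeeze" is the grip in N (left out, the last holds). Time passes only in rows, so rows that repeat a pose let the fingers close. It gives the time, the measured TCP pose, the force, the opening and the grip force at its end, in the units of the state.
- r.get_state(): the state, without advancing time (a new reading comes with each control period).
- r.snapshot(name): name is "scene" or "side" or "wrist"; returns the picture (420x560x3 uint8, red, green, blue); there is no depth.
- r.camera_params(name): a dict with "fx", "fy", "cx", "cy" (pixels), "position" and "attitude" of the camera in the world; the wrist camera has in their place "hand_eye" (4x4, takes a point from camera to tool coordinates, whose origin is the TCP and whose axes are the flange's). Camera axes: x right, y down, z forward; pixel columns grow to the right and rows downward; lengths in m; the calibration is good to about 2 mm. A picture is of the moment at which its call begins: read the wrist's pose just before it. camera_params takes no time and is no camera call.
- r.finish_job(): hands the job in; it is judged then, once.
The state is a dict: "clock": time; "q": joint angles; "qd": joint speeds; "joint_torque": joint torques, N m; "tool_pos": TCP position; "eef_rot": TCP orientation; "contact_force": force on the tool from outside, world axes, zero at the start; "moment": the same for the moment, N m; "opening": opening from 0.0 (shut) to 1.0 (fully open); "finger_force": force on a finger pad.
Only numpy, scipy, OpenCV 4.12 (cv2) and the standard library are available. Lean on these libraries where they do the work, as an engineer would, in place of code of your own. Each camera call takes 0.05 s, during which the arm holds its last target. There are 200 camera calls.

TASK

Load the tape dispenser: take its spindle out by the yellow handle, run its nose through the three tape rolls standing in the wooden tray, and push on until you feel all three rolls pressed together against the black collar with no gaps. Then lift the rolls out of the tray as one stack on the spindle, lay the spindle back fully home in both slots of the dispenser with the rolls still together against the collar, and let go. Be gentle: a push of 6 to 10 N brings the rolls home, so never press them with more than 15 N nor the dispenser with more than 25 N, and do not shift the pencil cup, phone or paint jar.

Things in the scene. Friction and masses are not known exactly. Their poses are not given: they have to be found in the camera images.
- dispenser: Fixed tape dispenser: grey base 112 x 104 x 12 mm, two blue end cheeks 66 mm high and 8 mm thick (x = -48 to -40, x = 40 to 48 mm), cutter bar along its +y side (46 mm high, at y = 43 to 50 mm). Origin: centre of the underside; x along the spindle's axis, handle cheek to nose cheek; z up. Both cheeks have a slot open at the top, mouth flared at 45 degrees between 66 and 57 mm height.
- seat (a point): Point of the dispenser (x = -30, y = 0, 52 mm above the table; axes as the dispenser's) where the spindle's origin lies when the spindle is fully home; about 5 mm of end play either way. Handle cheek slot: 19 mm wide, floor at 44 mm height; nose cheek slot: 17 mm wide, floor at 45 mm.
- spindle: Loose spindle, 70 g, lying in the slots at the start. Origin: on its axis at the collar's front face; +x to the nose, z up. Along x in mm: yellow flat-sided handle -67 to -23 (18 wide in y, 26 high); square 16 mm neck -23 to -5, sits in the handle cheek; black collar 36 across, -5 to 0; round bar 23 across, 0 to 60; cone to 67; nose 14 across, to 86, sits in the nose cheek.
- handle (a point): Middle of the spindle's yellow handle, 45 mm behind the spindle's origin, on the axis; axes as the spindle's.
- tray: Fixed plywood roll tray, base 150 x 84 x 8 mm (x = -45 to 105). Origin: on the table under the middle of its vee bed; x along the vee, from the open end where the spindle goes in to the end stop; z up. Bed 70 mm long (x = -35 to 35). A wooden end stop 68 mm high with a 34 mm notch for the nose is clamped with its face somewhere from x = 36 to 44 (not measured: feel for it); it does not give.
- bore_line (a point): Point of the tray (x = 0, y = 0, 53 mm above the table; axes as the tray's): the axis of the standing rolls runs through it along x.
- roll_blue: A roll of blue masking tape on a cardboard core, 56 mm outer diameter, 26 mm bore, 19 mm wide, 35 g. Origin: the centre of the roll; its x axis is the roll's axis (either way round). At the start it stands on edge in the tray's vee, bore level, 1 to 6 mm from the next roll.
- roll_orange: A roll of orange masking tape on a cardboard core, 56 mm outer diameter, 26 mm bore, 19 mm wide, 35 g. Origin: the centre of the roll; its x axis is the roll's axis (either way round). At the start it stands on edge in the tray's vee, bore level, 1 to 6 mm from the next roll.
- roll_violet: A roll of violet masking tape on a cardboard core, 56 mm outer diameter, 26 mm bore, 19 mm wide, 35 g. Origin: the centre of the roll; its x axis is the roll's axis (either way round). At the start it stands on edge in the tray's vee, bore level, 1 to 6 mm from the next roll.
- pencil_cup: White paint-spotted cup full of coloured pencils, 74 mm wide, about 165 mm high with the pencils; origin at the centre of its foot. Leave alone.
- phone: Black phone lying flat, 72 x 148 x 9 mm; origin at the centre of its underside. Leave alone.
- paint_jar: Yellow paint jar with a white lid, 52 mm wide and 66 mm high; origin at the centre of its foot. Leave alone.
Mind the look-alikes: they are no part of the job. There is more than one size of the spindle; the job needs the smaller. Leave any green look-alike of the roll_blue alone.

How it is judged:
By the outcome, as a careful person would: the job done as asked, in the order asked, and still so for the second after the job is handed in, with the robot touching nothing.
It also fails if it takes over 72 s, if anything falls off the work surface, if the arm or the gripper's body presses on something with over 40 N, if the wrist force passes 120 N, or if a joint passes its speed limit or range.

## Working session

There is one attempt and no reset: what is moved stays moved. The work goes in short steps, Python scripts to look and compute and a tool call to move; the robot and the scene stay as the last step left them, time stands still between calls to the robot, and variables do not carry over. Pictures are saved under pics/ and viewed, at most 10 in all, crops included, and the job is handed in when it is done.

Besides the shell and the picture viewer there is one more tool, called after "Emit:" by a JSON object that holds its "api" and its "payload". carry_out: Moves the arm, as the interface text tells. Its arguments: {"type":"object","properties":{"plan":{"type":"array"},"squeeze":{"type":"number"}},"required":["plan"]}

```bash
ls; mkdir -p pics; python3 - <<'E'
from plant import r
import cv2,numpy as np
print(r.get_state())
a=r.snapshot("scene");b=r.snapshot("side")
for n,i in(("scene",a),("side",b)):
    cv2.imwrite(f"pics/{n}0.png",i[...,::-1]);print(r.camera_params(n))
print(r.camera_params("wrist"))
E
```

```text
pics
{'clock': 0.0, 'q': array([ 1.24579283,  0.69000101, -0.19450975,  1.56636351,  0.15731698,
        0.90247698, -0.21507235]), 'qd': array([ 1.13306927e-03,  4.79810396e-05,  6.31274831e-04, -7.93798981e-04,
        1.52553238e-03, -1.38151443e-03, -1.43051954e-05]), 'joint_torque': array([ 2.73914375e-04, -5.27560437e+01, -1.26657531e+00, -1.53428257e+01,
       -5.25708916e-02,  6.58605990e-03,  1.61729026e-04]), 'tool_pos': array([ 0.21919487, -0.58461963,  0.23789411]), 'eef_rot': array([ 9.83939336e-01,  1.78500762e-01, -2.37184598e-04, -8.96909085e-04]), 'contact_force': array([-0.41790308, -0.3966713 , -0.54870951]), 'moment': array([ 0.03474935,  0.01545699, -0.01565138]), 'finger_force': 0.0, 'opening': 1.0043149856122766}
{'fx': 409.8132096582626, 'fy': 409.8132096582626, 'cx': 279.0373267577348, 'cy': 209.61759595857902, 'position': array([0.82526132, 0.43717166, 0.75147372]), 'attitude': array([ 0.21199813,  0.91744427, -0.32627559, -0.08304841])}
{'fx': 424.5803486630425, 'fy': 424.5803486630425, 'cx': 280.0996594077654, 'cy': 206.47285947540485, 'position': array([ 0.26243685, -0.5454234 ,  0.75241629]), 'attitude': array([ 0.90246908, -0.27004452,  0.1002003 , -0.32028957])}
{'fx': 343.50426600524787, 'fy': 343.50426600524787, 'cx': 279.85282678392207, 'cy': 211.88955853319882, 'hand_eye': array([[ 1.16871347e-04, -9.62553508e-01, -2.71091737e-01,
         6.90549815e-02],
       [ 9.99999622e-01, -1.20994623e-04,  8.60723770e-04,
        -1.44501298e-03],
       [-8.61293327e-04, -2.71091735e-01,  9.62553131e-01,
        -1.46522610e-01],
       [ 0.00000000e+00,  0.00000000e+00,  0.00000000e+00,
         1.00000000e+00]])}
```

View pics/scene0.png

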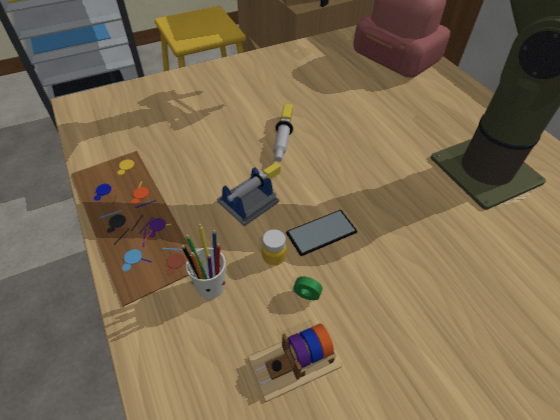

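View pics/side0.png

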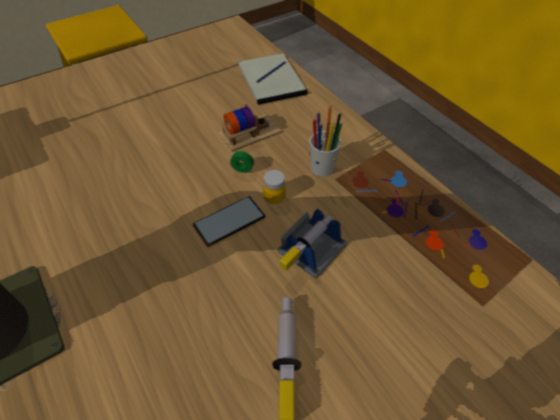

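The scene camera shows two spindles. One lies in the dispenser at scene (250,188) / side (310,240). The other lies loose at scene (284,130) / side (287,350), looks bigger, and is the likely look-alike. The tray's rolls are at scene (310,345) / side (240,120), with the open end on the orange side. The green roll at scene (308,288) is to be left alone. I'll confirm with an enlarged crop.

```bash
cat > h.py <<'E'
import numpy as np,cv2
from scipy.spatial.transform import Rotation as R
from plant import r
def cam(name,st=None):
    p=r.camera_params(name); K=(p['fx'],p['fy'],p['cx'],p['cy'])
    if 'hand_eye' in p:
        st=st or r.get_state(); T=np.eye(4); T[:3,:3]=R.from_quat(st['eef_rot']).as_matrix(); T[:3,3]=st['tool_pos']
        T=T@p['hand_eye']; return K,T[:3,3],T[:3,:3]
    return K,np.array(p['position']),R.from_quat(p['attitude']).as_matrix()
def ray(c,uv):
    (fx,fy,cx,cy),o,M=c; d=M@np.array([(uv[0]-cx)/fx,(uv[1]-cy)/fy,1]); return o,d/np.linalg.norm(d)
def plane(c,uv,z):
    o,d=ray(c,uv); return o+d*(z-o[2])/d[2]
def tri(*cu):
    A=np.zeros((3,3));b=np.zeros(3)
    for c,uv in cu:
        o,d=ray(c,uv);P=np.eye(3)-np.outer(d,d);A+=P;b+=P@o
    x=np.linalg.solve(A,b)
    gap=max(np.linalg.norm(np.cross(x-ray(c,uv)[0],ray(c,uv)[1])) for c,uv in cu)
    return x,gap
def proj(c,X):
    (fx,fy,cx,cy),o,M=c; p=M.T@(np.array(X)-o); return np.array([fx*p[0]/p[2]+cx,fy*p[1]/p[2]+cy])
def totool(st,v): return R.from_quat(st['eef_rot']).inv().apply(v)
def blobs(img,lo,hi,amin=30,roi=None):
    m=cv2.inRange(cv2.cvtColor(img,cv2.COLOR_RGB2HSV),lo,hi)
    if roi: k=np.zeros_like(m);x0,y0,x1,y1=roi;k[y0:y1,x0:x1]=1;m*=k
    n,l,s,c=cv2.connectedComponentsWithStats(m)
    return [(s[i,4],c[i].round(1),s[i,:4]) for i in range(1,n) if s[i,4]>=amin],l
E
python3 - <<'E'
from h import *
a=cv2.imread("pics/scene0.png");b=cv2.imread("pics/side0.png")
f=lambda i,x,y,w,h:cv2.resize(i[y:y+h,x:x+w],(400,300),interpolation=cv2.INTER_CUBIC)
m=np.vstack([np.hstack([f(a,200,95,120,135)if 0 else f(a,190,100,160,120),f(a,240,310,120,90)]),np.hstack([f(b,250,200,120,90),f(b,200,90,120,90)])])
cv2.imwrite("pics/crop1.png",m)
S=cam('scene');D=cam('side')
for n,p,q in(("handle",(272,172),(291,257)),("bigH",(288,110),(287,400)),("bigcollar",(284,127),(287,364)),("orange",(323,342),(233,122))):print(n,tri((S,p),(D,q)))
E
```

```text
handle (array([ 0.52797914, -0.18675573,  0.05065426]), np.float64(0.003089462867715787))
bigH (array([ 0.37694175, -0.39684425,  0.03918026]), np.float64(0.0029760016399194658))
bigcollar (array([ 0.41231532, -0.34766204,  0.02727919]), np.float64(0.0014633863056280154))
orange (array([0.63034181, 0.22675299, 0.05273443]), np.float64(0.005091010039303588))
```

View pics/crop1.png

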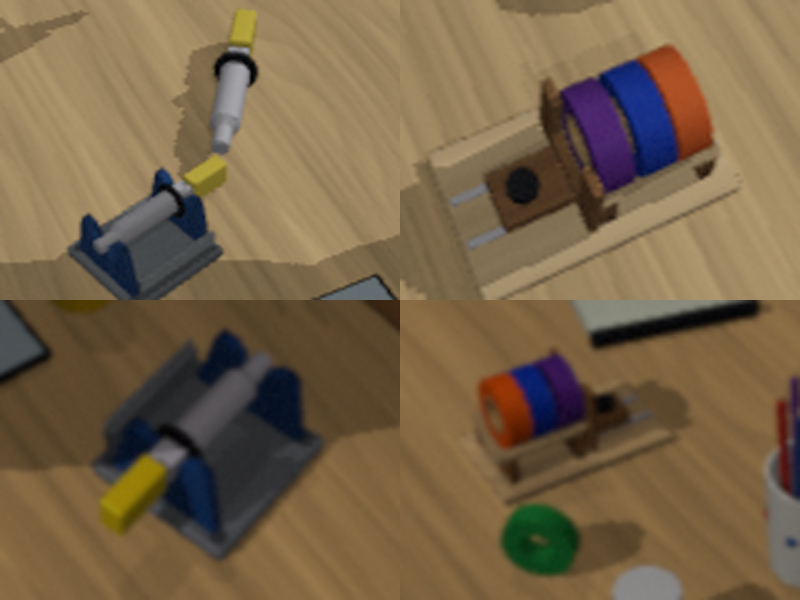

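The loose spindle at scene (284,130) is thicker and longer in its bar. The smaller one, in the slots at scene (250,188), fits the description, and its handle is at scene (272,171) / side (290,257). In the tray the order from the open end is orange, blue, violet, then the end stop.

```bash
python3 - <<'E'
from h import *
S=cam('scene');D=cam('side')
P={}
for n,p,q in(("handle",(272,170.5),(290,257)),("collar",(259.6,180.4),(304.6,241.4)),("nose",(230,196.8),(327.4,218.9)),("orange",(323,342),(233,121)),("violet",(300,351),(250,117)),("jar",(274,238),(274,178)),):
    P[n],g=tri((S,p),(D,q));print(n,P[n].round(4),round(g,4))
v=P['nose']-P['handle'];print(np.linalg.norm(v),np.degrees(np.arctan2(v[1],v[0])))
v=P['violet']-P['orange'];print(np.linalg.norm(v),np.degrees(np.arctan2(v[1],v[0])))
st=r.get_state();M=R.from_quat(st['eef_rot']).as_matrix();print(M.round(3), np.degrees(np.arctan2(M[1,0],M[0,0])))
w=np.array([0.50,-0.19,0.25]);print(totool(st,w-st['tool_pos']))
E
```

```text
handle [ 0.5262 -0.1878  0.0538] 0.0019
collar [ 0.5686 -0.1725  0.054 ] 0.0046
nose [ 0.6459 -0.1536  0.0526] 0.0002
orange [0.631  0.2275 0.0552] 0.0051
violet [0.6753 0.2218 0.052 ] 0.007
jar [ 0.6101 -0.0026  0.0622] 0.0014
0.12450146682481898 15.934264443931957
0.04481011928648794 -7.266686010335721
[[ 0.936  0.351 -0.001]
 [ 0.351 -0.936  0.001]
 [-0.    -0.002 -1.   ]] 20.562886674558733
[ 0.40150323 -0.27095026 -0.01160782]
```

Emit:
{"api": "carry_out", "payload": {"plan": [{"rot": [0,0,0.04],"xyz": [0.22,-0.131,0.01],"grip": 0},{"rot": [0,0,0.08],"xyz": [0.22,-0.131,0.01],"grip": 0},{"rot": [0,0,0.08],"xyz": [0.22,-0.131,0.01],"grip": 0},{"rot": [0,0,0.08],"xyz": [0.22,-0.131,0.01],"grip": 0},{"rot": [0,0,0.08],"xyz": [0.22,-0.131,0.01],"grip": 0},{"rot": [0,0,0.08],"xyz": [0.22,-0.131,0.01],"grip": 0},{"rot": [0,0,0.08],"xyz": [0.22,-0.131,0.01],"grip": 0},{"rot": [0,0,0.08],"xyz": [0.22,-0.131,0.01],"grip": 0}]}}

```text
clock: 0.77
tool_pos: [0.3822, -0.3817, 0.2285]
eef_rot: [0.99, 0.143, 0.001, -0.001]
contact_force: [-0.6, 0.1, -0.4]
opening: 1.0
finger_force: 0.0
```

Emit:
{"api": "carry_out", "payload": {"plan": [{"rot": [0,0,0],"xyz": [0.208,-0.146,0.01],"grip": 0},{"rot": [0,0,0],"xyz": [0.208,-0.146,0.01],"grip": 0},{"rot": [0,0,0],"xyz": [0.208,-0.146,0.01],"grip": 0},{"rot": [0,0,0],"xyz": [0.208,-0.146,0.01],"grip": 0},{"rot": [0,0,0],"xyz": [0.208,-0.146,0.01],"grip": 0},{"rot": [0,0,0],"xyz": [0.208,-0.146,0.01],"grip": 0},{"rot": [0,0,0],"xyz": [0.208,-0.146,0.01],"grip": 0},{"rot": [0,0,0],"xyz": [0.208,-0.146,0.01],"grip": 0}]}}

```text
clock: 1.43
tool_pos: [0.5407, -0.1861, 0.2183]
eef_rot: [0.99, 0.141, 0.0, -0.0]
contact_force: [0.0, -0.6, -0.0]
opening: 0.998
finger_force: 0.0
```

```bash
python3 - <<'E'
from h import *
import pickle
st=r.get_state();w=r.snapshot("wrist");cv2.imwrite("pics/w1.png",w[...,::-1]);pickle.dump(st,open("w1.pkl","wb"))
print(st['tool_pos'],R.from_quat(st['eef_rot']).as_euler('ZYX',degrees=True))
C=cam('wrist',st);print(proj(C,[.526,-.188,.052]))
for a,c,b in blobs(w,(20,120,80),(35,255,255))[0]:print(a,c,b)
E
```

```text
[ 0.54070072 -0.18614878  0.21830689] [ 1.61972436e+01 -4.00482675e-02 -1.79972019e+02]
[278.65800351 207.40748394]
1381 [126.1  63.8] [96 26 49 64]
32 [ 9.7 53.3] [ 0 43 18 19]
974 [279.  210.8] [268 188  22  47]
425 [522.8 339.8] [506 305  25  62]
423 [ 36.2 339.1] [ 29 306  20  60]
1079 [418.1 371.7] [395 352  47  38]
```

View pics/w1.png

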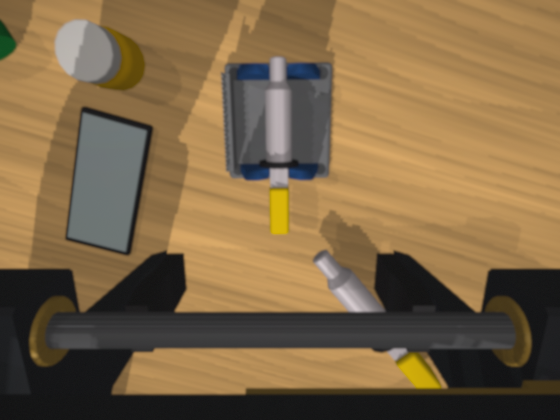

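Wrist view: the handle is at (279,211), the spindle axis runs straight up the image to the nose at (278,60), so the tool yaw is right. Now the handle height and ends.

```bash
python3 - <<'E'
from h import *
import pickle
st=pickle.load(open("w1.pkl","rb"));C=cam('wrist',st);S=cam('scene');D=cam('side')
a=cv2.imread("pics/scene0.png")[...,::-1];b=cv2.imread("pics/side0.png")[...,::-1]
ba=blobs(a,(20,130,80),(35,255,255),20,(255,155,290,185))[0];bb=blobs(b,(20,130,60),(35,255,255),20,(275,235,310,280))[0]
print(ba,bb)
pa=max(ba,key=lambda t:t[0])[1];pb=max(bb,key=lambda t:t[0])[1]
X,g=tri((C,(279,211)),(S,pa),(D,pb));print("handle ctr",X,g)
print(tri((C,(279,211)),(S,pa)),tri((C,(279,211)),(D,pb)))
f=lambda uv,z:totool(st,plane(C,uv,z)-st['tool_pos']).round(4)
print("rear/front top",f((279,235),.065),f((279,188),.065),"collar top",f((279,162),.07),"nose tip",f((278,57),.057), "bar mid",f((278.5,110),.0635))
E
```

```text
[(np.int32(181), array([272.5, 169.9]), array([263, 162,  18,  17], dtype=int32))] [(np.int32(304), array([288.8, 258.3]), array([279, 246,  21,  25], dtype=int32))]
handle ctr [ 0.52330279 -0.18915149  0.05340288] 0.0012633732361460052
(array([ 0.52246584, -0.18918573,  0.05249221]), np.float64(0.00037407992366139263)) (array([ 0.52375316, -0.18958769,  0.05420102]), np.float64(0.0006423226791469269))
rear/front top [-0.0377 -0.0019  0.1533] [ 0.0066 -0.0019  0.1533] collar top [ 0.0303 -0.0019  0.1483] nose tip [ 0.1152 -0.0027  0.1614] bar mid [ 0.0731 -0.0023  0.1549]
```

Emit:
{"api": "carry_out", "payload": {"plan": [{"rot": [0,0,0],"xyz": [-0.0155,-0.002,0.05],"grip": 60},{"rot": [0,0,0],"xyz": [-0.0155,-0.002,0.1],"grip": 100},{"rot": [0,0,0],"xyz": [-0.0155,-0.002,0.14],"grip": 120},{"rot": [0,0,0],"xyz": [-0.0155,-0.002,0.17],"grip": 120},{"rot": [0,0,0],"xyz": [-0.0155,-0.002,0.185],"grip": 120},{"rot": [0,0,0],"xyz": [-0.0155,-0.002,0.185],"grip": 120},{"rot": [0,0,0],"xyz": [-0.0155,-0.002,0.185],"grip": 120}]}}

```text
clock: 2.07
tool_pos: [0.5219, -0.1929, 0.0333]
eef_rot: [0.991, 0.137, -0.002, 0.0]
contact_force: [0.6, 0.9, -0.0]
opening: 0.531
finger_force: 0.0
```

```bash
python3 - <<'E'
from h import *
st=r.get_state();w=r.snapshot("wrist");b=r.snapshot("side");cv2.imwrite("pics/w2.png",np.hstack([w[:,:420],b[150:330,200:400].repeat(2,0).repeat(2,1)[:,:380].copy() if 0 else cv2.resize(b[180:320,220:347],(380,420))])[...,::-1])
print(st['tool_pos'],st['contact_force'],st['opening'],R.from_quat(st['eef_rot']).as_euler('ZYX',degrees=True))
E
```

```text
[ 0.52186703 -0.19293108  0.03327053] [ 0.60439668  0.89807415 -0.02201103] 0.530784332465974 [ 15.75577234   0.18177972 179.97114596]
```

View pics/w2.png

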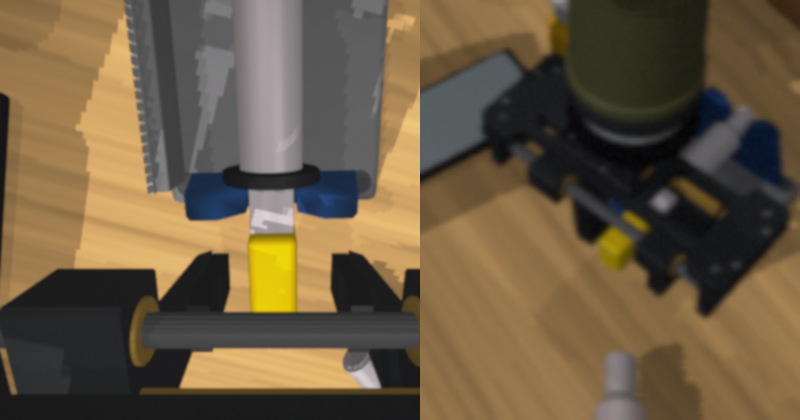

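The handle (col 272) sits about 3 mm left of the finger midline (col 280), so I'll shift before closing.

Emit:
{"api": "carry_out", "payload": {"plan": [{"rot": [0,0,0],"xyz": [0,-0.003,0],"grip": 120},{"rot": [0,0,0],"xyz": [0,-0.003,0],"grip": 120},{"rot": [0,0,0],"xyz": [0,-0.003,0],"grip": 120}]}}

```text
clock: 2.42
tool_pos: [0.5237, -0.1872, 0.0351]
eef_rot: [0.99, 0.139, 0.001, 0.0]
contact_force: [0.4, -0.7, -0.1]
opening: 0.525
finger_force: 0.0
```

```bash
python3 - <<'E'
from h import *
st=r.get_state();w=r.snapshot("wrist");C=cam('wrist',st)
f=lambda uv,z:totool(st,plane(C,uv,z)-st['tool_pos']).round(4)
for lo in((20,120,80),):
  for a,c,b in blobs(w,lo,(35,255,255),200)[0]:print(a,c,b)
bl=[t for t in blobs(w,(20,120,80),(35,255,255),800)[0] if 200<t[1][0]<340][0]
x,y,ww,h=bl[2];print("handle front top",f((x+ww/2,y),.065))
g=cv2.cvtColor(w,cv2.COLOR_RGB2HSV)
for row in(40,80,120,150):
    k=[i for i in range(200,340) if g[row,i,2]>140 and g[row,i,1]<45];print(row,k[0],k[-1],f(((k[0]+k[-1])/2,row),.0635))
print(st['tool_pos'],st['contact_force'],st['opening'],R.from_quat(st['eef_rot']).as_euler('ZYX',degrees=True))
E
```

```text
484 [450.8 141.5] [402 125 109  36]
3431 [285.7 276.4] [261 240  50  73]
907 [140.8 331.9] [130 297  29  69]
772 [420.  329.4] [403 298  28  68]
772 [464.6 386.6] [418 382  99  11]
706 [276.1 391.1] [141 389 276   4]
handle front top [ 0.0255  0.0009 -0.0298]
40 265 303 [ 0.0916  0.     -0.0282]
80 266 305 [ 0.0799  0.0005 -0.0282]
120 266 306 [ 0.0674  0.0008 -0.0283]
150 261 309 [ 0.0575  0.0005 -0.0283]
[ 0.52373913 -0.18722412  0.03511194] [ 0.4379946  -0.69923017 -0.10121646] 0.5254403692804147 [ 1.59914205e+01 -1.13163984e-01  1.79932403e+02]
```

Emit:
{"api": "carry_out", "payload": {"plan": [{"rot": [0,0,0],"xyz": [0.003,0.001,0.002],"grip": 150},{"rot": [0,0,0],"xyz": [0.003,0.001,0.002],"grip": 180},{"rot": [0,0,0],"xyz": [0.003,0.001,0.002],"grip": 255},{"rot": [0,0,0],"xyz": [0.003,0.001,0.002],"grip": 255},{"rot": [0,0,0],"xyz": [0.003,0.001,0.002],"grip": 255},{"rot": [0,0,0],"xyz": [0.003,0.001,0.002],"grip": 255},{"rot": [0,0,0],"xyz": [0.003,0.001,0.002],"grip": 255},{"rot": [0,0,0],"xyz": [0.003,0.001,0.002],"grip": 255}], "squeeze": 15}}

```text
clock: 3.13
tool_pos: [0.5261, -0.1873, 0.0317]
eef_rot: [0.99, 0.139, -0.0, -0.0]
contact_force: [0.5, 0.0, -0.4]
opening: 0.206
finger_force: 15.0
```

Emit:
{"api": "carry_out", "payload": {"plan": [{"rot": [0,0,0],"xyz": [0,0,0],"grip": 255},{"rot": [0,0,0],"xyz": [0,0,0],"grip": 255},{"rot": [0,0,0],"xyz": [0,0,0],"grip": 255}], "squeeze": 50}}

```text
clock: 3.38
tool_pos: [0.526, -0.1873, 0.0317]
eef_rot: [0.99, 0.139, -0.0, -0.0]
contact_force: [0.3, -0.0, -0.5]
opening: 0.197
finger_force: 50.0
```

```bash
cat >> h.py <<'E'
def rd(n=6):
    """averaged reading; each camera call passes 0.05 s with the arm holding"""
    L=[]
    for i in range(n):
        L.append(r.get_state()); 
        if i<n-1: r.snapshot("wrist")
    p=np.array([l['tool_pos'] for l in L]);e=R.from_quat([l['eef_rot'] for l in L]).mean();F=np.array([l['contact_force'] for l in L])
    print("pos",p.mean(0).round(4),"sd",p.std(0).round(4),"eul",e.as_euler('ZYX',degrees=True).round(2),"F",F.mean(0).round(2),"sdF",F.std(0).round(2),"Ftool",e.inv().apply(F.mean(0)).round(2),"open",round(L[-1]['opening']*88,1),"t",round(L[-1]['clock'],2))
    return dict(L[-1],tool_pos=p.mean(0),eef_rot=e.as_quat())
E
python3 - <<'E'
from h import *;import pickle
pickle.dump(rd(8),open("home.pkl","wb"))
E
```

```text
pos [ 0.5261 -0.1873  0.0317] sd [0. 0. 0.] eul [ 15.98   0.   180.  ] F [-0.22  0.2  -0.74] sdF [0.38 0.57 0.28] Ftool [-0.16 -0.25  0.74] open 17.3 t 3.73
```

Emit:
{"api": "carry_out", "payload": {"plan": [{"rot": [0,0,0],"xyz": [0,0,-0.015],"grip": 255},{"rot": [0,0,0],"xyz": [0,0,-0.04],"grip": 255},{"rot": [0,0,0],"xyz": [0,0,-0.08],"grip": 255},{"rot": [0,0,0],"xyz": [0,0,-0.12],"grip": 255},{"rot": [0,0,0],"xyz": [0,0,-0.16],"grip": 255},{"rot": [0,0,0],"xyz": [0,0,-0.2],"grip": 255},{"rot": [0,0,0],"xyz": [0,0,-0.22],"grip": 255},{"rot": [0,0,0.0],"xyz": [0,0,-0.22],"grip": 255}]}}

```text
clock: 4.4
tool_pos: [0.529, -0.1882, 0.2569]
eef_rot: [0.99, 0.139, 0.005, 0.002]
contact_force: [0.2, -0.1, -1.3]
opening: 0.198
finger_force: 50.0
```

Emit:
{"api": "carry_out", "payload": {"plan": [{"rot": [0,0,0.1],"xyz": [0.065,-0.321,-0.02],"grip": 255},{"rot": [0,0,0.2],"xyz": [0.065,-0.321,-0.02],"grip": 255},{"rot": [0,0,0.3],"xyz": [0.065,-0.321,-0.02],"grip": 255},{"rot": [0,0,0.4],"xyz": [0.065,-0.321,-0.02],"grip": 255},{"rot": [0,0,0.4],"xyz": [0.065,-0.321,-0.02],"grip": 255},{"rot": [0,0,0.4],"xyz": [0.065,-0.321,-0.02],"grip": 255},{"rot": [0,0,0.4],"xyz": [0.065,-0.321,-0.02],"grip": 255},{"rot": [0,0,0.4],"xyz": [0.065,-0.321,-0.02],"grip": 255}]}}

```text
clock: 5.07
tool_pos: [0.4988, 0.142, 0.2708]
eef_rot: [0.998, -0.06, -0.001, 0.0]
contact_force: [-0.3, 0.3, -0.8]
opening: 0.196
finger_force: 50.0
```

Emit:
{"api": "carry_out", "payload": {"plan": [{"rot": [0,0,0],"xyz": [0,0,0],"grip": 255},{"rot": [0,0,0],"xyz": [0,0,0],"grip": 255},{"rot": [0,0,0],"xyz": [0,0,0],"grip": 255},{"rot": [0,0,0],"xyz": [0,0,0],"grip": 255}]}}

```text
clock: 5.4
tool_pos: [0.5001, 0.1372, 0.2711]
eef_rot: [0.998, -0.062, -0.001, 0.001]
contact_force: [0.2, 0.2, -0.6]
opening: 0.192
finger_force: 50.0
```

```bash
python3 - <<'E'
from h import *;import pickle
st=rd(3);w=r.snapshot("wrist");pickle.dump((st,w),open("wA.pkl","wb"))
cv2.imwrite("pics/wA.png",w[...,::-1])
E
```

```text
pos [0.5002 0.1372 0.2712] sd [0.0001 0.0001 0.0001] eul [-7.1200e+00  4.0000e-02  1.7991e+02] F [ 0.1  -0.04 -0.46] sdF [0.1  0.28 0.29] Ftool [0.11 0.03 0.46] open 17.2 t 5.5
```

View pics/wA.png

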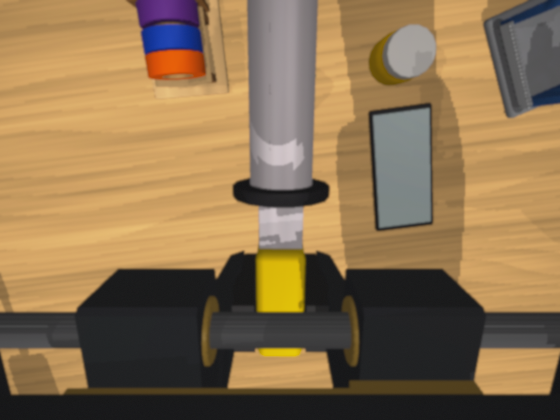

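Rolls seen at (175,40) with their axis roughly along the image vertical. The held spindle is straight up the image with its collar at (281,190). Two views from either side come next.

Emit:
{"api": "carry_out", "payload": {"plan": [{"rot": [0,0,0],"xyz": [0.04,0,0],"grip": 255},{"rot": [0,0,0],"xyz": [0.08,0,0],"grip": 255},{"rot": [0,0,0],"xyz": [0.08,0,0],"grip": 255},{"rot": [0,0,0],"xyz": [0.08,0,0],"grip": 255},{"rot": [0,0,0],"xyz": [0.08,0,0],"grip": 255},{"rot": [0,0,0],"xyz": [0.08,0,0],"grip": 255}]}}

```text
clock: 6.05
tool_pos: [0.5786, 0.1294, 0.2715]
eef_rot: [0.998, -0.061, -0.001, 0.0]
contact_force: [-0.7, 0.3, -0.8]
opening: 0.201
finger_force: 50.0
```

```bash
python3 - <<'E'
from h import *;import pickle
st=rd(2);w=r.snapshot("wrist");pickle.dump((st,w),open("wB.pkl","wb"))
E
```

```text
pos [0.5786 0.1295 0.2716] sd [0.     0.0001 0.0001] eul [-6.9400e+00  7.0000e-02  1.7999e+02] F [-0.17  0.38 -0.99] sdF [0.56 0.12 0.23] Ftool [-0.21 -0.36  0.99] open 17.2 t 6.1
```

Emit:
{"api": "carry_out", "payload": {"plan": [{"rot": [0,0,0],"xyz": [0,-0.175,0],"grip": 255},{"rot": [0,0,0],"xyz": [0,-0.175,0],"grip": 255},{"rot": [0,0,0],"xyz": [0,-0.175,0],"grip": 255},{"rot": [0,0,0],"xyz": [0,-0.175,0],"grip": 255},{"rot": [0,0,0],"xyz": [0,-0.175,0],"grip": 255},{"rot": [0,0,0],"xyz": [0,-0.175,0],"grip": 255},{"rot": [0,0,0],"xyz": [0,-0.175,0],"grip": 255},{"rot": [0,0,0],"xyz": [0,-0.175,0],"grip": 255}]}}

```text
clock: 6.82
tool_pos: [0.6009, 0.3011, 0.2718]
eef_rot: [0.998, -0.062, 0.0, 0.001]
contact_force: [-0.5, -0.5, -0.8]
opening: 0.192
finger_force: 50.0
```

```bash
python3 - <<'E'
from h import *;import pickle
st=rd(2);w=r.snapshot("wrist");pickle.dump((st,w),open("wC.pkl","wb"))
B=pickle.load(open("wB.pkl","rb"))[1]
f=lambda i,x:cv2.resize(i[0:220,x:x+200],(400,440),interpolation=cv2.INTER_CUBIC)
cv2.imwrite("pics/wBC.png",np.hstack([f(B,80),f(w,290)])[...,::-1])
for i,x in((B,(80,0,280,220)),(w,(290,0,490,220))):
  for n,lo,hi in(("o",(3,190,120),(13,255,255)),("b",(105,150,60),(122,255,255)),("v",(126,80,40),(150,255,255))):
    print(n,[(t[0],t[1].tolist(),t[2].tolist()) for t in blobs(i,lo,hi,150,x)[0]])
E
```

```text
pos [0.601  0.3009 0.2719] sd [0.0001 0.0002 0.0001] eul [-7.0800e+00 -2.0000e-02  1.7989e+02] F [-0.23  0.04 -0.53] sdF [0.28 0.49 0.22] Ftool [-0.24 -0.01  0.53] open 17.2 t 6.87
o [(np.int32(1028), [184.0, 147.3], [157, 136, 55, 23])]
b [(np.int32(966), [180.9, 125.8], [154, 116, 55, 21])]
v [(np.int32(1188), [177.0, 100.1], [149, 89, 57, 24])]
o [(np.int32(987), [349.7, 149.8], [323, 138, 53, 23])]
b [(np.int32(957), [349.0, 128.2], [323, 118, 52, 21])]
v [(np.int32(1108), [348.7, 102.7], [322, 91, 54, 24])]
```

View pics/wBC.png

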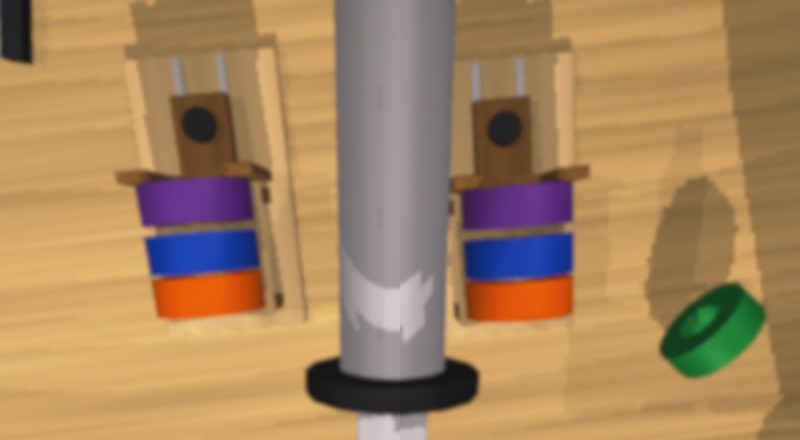

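```bash
python3 - <<'E'
from h import *;import pickle
(sb,B),(sc,Cw)=pickle.load(open("wB.pkl","rb")),pickle.load(open("wC.pkl","rb"))
b=cam('wrist',sb);c=cam('wrist',sc)
def edges(img,roi,lo,hi):
    # per-row left/right edges of the mask around its middle rows
    bl,l=blobs(img,lo,hi,150,roi);t=max(bl,key=lambda t:t[0]);cy=int(round(t[1][1]))
    m=cv2.inRange(cv2.cvtColor(img,cv2.COLOR_RGB2HSV),lo,hi)
    L=[];
    for y in range(cy-4,cy+5):
        k=np.where(m[y,roi[0]:roi[2]])[0];L.append((y,k[0]+roi[0],k[-1]+roi[0]))
    L=np.array(L,float);return ((np.median(L[:,1])+np.median(L[:,2]))/2,cy),np.median(L[:,2])-np.median(L[:,1])+1
P=[]
for n,lo,hi in(("o",(3,190,120),(13,255,255)),("b",(105,150,60),(122,255,255)),("v",(126,80,40),(150,255,255))):
    p,wp=edges(B,(80,0,235,220),lo,hi);q,wq=edges(Cw,(318,0,490,220),lo,hi)
    X,g=tri((b,p),(c,q));P.append(X);print(n,p,wp,q,wq,X.round(4),round(g,4))
P=np.array(P);v=P[2]-P[0];print(np.linalg.norm(v),"yaw",np.degrees(np.arctan2(v[1],v[0])))
# tray long edges (z=8mm): B right edge (crop px/2+80), far-left corner
e=lambda cc,x0,u,z:plane(cc,(x0+u[0]/2,u[1]/2),z)
for nm,cc,x0,u1,u2,z in(("B right top edge",b,80,(274,50),(303,318),.008),("C right",c,290,(571,48),(572,172),.008)):
    if nm[0]=='C':u1=(u1[0]-400,u1[1]);u2=(u2[0]-400,u2[1])
    A,Bp=e(cc,x0,u1,z),e(cc,x0,u2,z);v=A-Bp;print(nm,A,Bp,np.linalg.norm(v),np.degrees(np.arctan2(v[1],v[0])))
# notch stop ears in z=.068
for cc,x0,u1,u2 in((b,80,(117,178),(270,172)),(c,290,(50,184),(189,172))):
    A,Bp=e(cc,x0,u1,.068),e(cc,x0,u2,.068);v=Bp-A;print("stop",A,Bp,np.linalg.norm(v),np.degrees(np.arctan2(v[1],v[0]))+90)
E
```

```text
o (np.float64(183.5), 147) 54.0 (np.float64(349.5), 150) 52.0 [0.6263 0.2251 0.0569] 0.0007
b (np.float64(181.0), 126) 53.0 (np.float64(348.5), 128) 52.0 [0.648  0.2241 0.0542] 0.0001
v (np.float64(177.0), 100) 55.0 (np.float64(348.5), 103) 54.0 [0.6729 0.2227 0.0558] 0.0005
0.046694251598683366 yaw -2.955115172081698
B right top edge [0.7471917  0.17771103 0.008     ] [0.60356227 0.18499763 0.008     ] 0.14381414255713407 -2.9042389413890564
C right [0.75029384 0.17888679 0.008     ] [0.68726693 0.18136301 0.008     ] 0.06307552963096441 -2.24989795579757
stop [0.6869157  0.25392264 0.068     ] [0.68072627 0.18044869 0.068     ] 0.07373418569912867 -4.815218077763447
stop [0.68638307 0.25652064 0.068     ] [0.68360216 0.1896706  0.068     ] 0.06690785102846165 -2.3820864077613493
```

Orange, blue and violet lie on a line at yaw −2.9°, heights 54–57 mm (nominal 53), and the tray edge agrees on yaw. I'm moving behind the open end.

Emit:
{"api": "carry_out", "payload": {"plan": [{"rot": [0,0,-0.0725],"xyz": [-0.131,0.084,0],"grip": 255},{"rot": [0,0,-0.0725],"xyz": [-0.131,0.084,0],"grip": 255},{"rot": [0,0,-0.0725],"xyz": [-0.131,0.084,0],"grip": 255},{"rot": [0,0,-0.0725],"xyz": [-0.131,0.084,0.03],"grip": 255},{"rot": [0,0,-0.0725],"xyz": [-0.131,0.084,0.07],"grip": 255},{"rot": [0,0,-0.0725],"xyz": [-0.131,0.084,0.11],"grip": 255},{"rot": [0,0,-0.0725],"xyz": [-0.131,0.084,0.14],"grip": 255},{"rot": [0,0,-0.0725],"xyz": [-0.131,0.084,0.14],"grip": 255}]}}

```text
clock: 7.58
tool_pos: [0.4577, 0.2327, 0.1276]
eef_rot: [1.0, -0.025, -0.004, 0.003]
contact_force: [-0.5, 0.5, -1.2]
opening: 0.193
finger_force: 50.0
```

Emit:
{"api": "carry_out", "payload": {"plan": [{"rot": [0,0,0],"xyz": [0,0,0],"grip": 255},{"rot": [0,0,0],"xyz": [0,0,0],"grip": 255},{"rot": [0,0,0],"xyz": [0,0,0],"grip": 255},{"rot": [0,0,0],"xyz": [0,0,0],"grip": 255}]}}

```text
clock: 7.92
tool_pos: [0.462, 0.2362, 0.1337]
eef_rot: [1.0, -0.025, 0.002, -0.001]
contact_force: [0.2, 0.2, -0.8]
opening: 0.196
finger_force: 50.0
```

```bash
cat > bar.py <<'E'
from h import *;import pickle
st=rd(4);w=r.snapshot("wrist");C=cam('wrist',st)
g=cv2.cvtColor(w,cv2.COLOR_RGB2GRAY).astype(float);g=cv2.GaussianBlur(g,(5,5),0)
M=R.from_quat(st['eef_rot']).as_matrix();hsv=cv2.cvtColor(w,cv2.COLOR_RGB2HSV)
Q=[]
for row in range(10,170,15):
    k=[i for i in range(200,360) if hsv[row,i,1]<50]
    if not k: continue
    o,d=ray(C,((k[0]+k[-1])/2,row));o=M.T@(o-st['tool_pos']);d=M.T@d
    t=(-.0203-o[2])/d[2];p=o+t*d;Q.append((row,k[0],k[-1],*p.round(4)))
Q=np.array(Q);print(Q[::2]);f=np.polyfit(Q[:,3],Q[:,4],1);print("slope deg",np.degrees(f[0]),"y at 0",f[1])
S=r.snapshot("side");sc=r.snapshot("scene");pickle.dump((st,w,S,sc),open("D.pkl","wb"))
H=np.array(st['tool_pos'])+M@np.array([.131,0,-.0203]);print("nose tip pred",H)
X,g_=tri((cam('scene'),(208,285)),(cam('side'),(324,155)));print("cup",X,g_)
E
python3 bar.py
```

```text
pos [0.4616 0.2361 0.1332] sd [0.0003 0.0001 0.0003] eul [-2.8000e+00 -1.5000e-01 -1.7991e+02] F [ 0.37 -0.06 -1.09] sdF [0.18 0.61 0.22] Ftool [0.37 0.05 1.09] open 17.5 t 8.07
[[ 1.000e+01  2.480e+02  3.160e+02  1.017e-01 -3.000e-04 -2.030e-02]
 [ 4.000e+01  2.490e+02  3.150e+02  9.280e-02 -3.000e-04 -2.030e-02]
 [ 7.000e+01  2.490e+02  3.140e+02  8.340e-02 -4.000e-04 -2.030e-02]
 [ 1.000e+02  2.500e+02  3.130e+02  7.370e-02 -4.000e-04 -2.030e-02]
 [ 1.300e+02  2.500e+02  3.120e+02  6.350e-02 -6.000e-04 -2.030e-02]
 [ 1.600e+02  2.510e+02  3.110e+02  5.280e-02 -5.000e-04 -2.030e-02]]
slope deg 0.3717306599802743 y at 0 -0.0009428935532648329
nose tip pred [0.59242545 0.22967528 0.15387007]
cup [0.76834385 0.02105852 0.02985358] 0.0033113356573474433
```

Emit:
{"api": "carry_out", "payload": {"plan": [{"rot": [0,0,0],"xyz": [0,0.003,0.035],"grip": 255},{"rot": [0,0,0],"xyz": [0,0.003,0.07],"grip": 255},{"rot": [0,0,0],"xyz": [0,0.003,0.09],"grip": 255},{"rot": [0,0,0],"xyz": [0,0.003,0.1005],"grip": 255},{"rot": [0,0,0],"xyz": [0,0.003,0.1005],"grip": 255},{"rot": [0,0,0],"xyz": [0,0.003,0.1005],"grip": 255},{"rot": [0,0,0],"xyz": [0,0.003,0.1005],"grip": 255},{"rot": [0,0,0],"xyz": [0,0.003,0.1005],"grip": 255}]}}

```text
clock: 8.88
tool_pos: [0.4614, 0.2332, 0.0326]
eef_rot: [1.0, -0.024, 0.001, -0.001]
contact_force: [-0.4, -0.1, -0.3]
opening: 0.194
finger_force: 50.0
```

```bash
python3 - <<'E'
from h import *
st=rd(8)
S=r.snapshot("side");sc=r.snapshot("scene")
f=lambda i,x,y,w,h:cv2.resize(i[y:y+h,x:x+w],(400,400),interpolation=cv2.INTER_CUBIC)
cv2.imwrite("pics/ent.png",np.hstack([f(sc,275,290,100,100),f(S,180,75,100,100)])[...,::-1])
E
```

```text
pos [0.4611 0.233  0.0321] sd [0.0003 0.0001 0.0004] eul [-2.7900e+00 -8.0000e-02 -1.7995e+02] F [-0.21 -0.04 -0.81] sdF [0.29 0.27 0.59] Ftool [-0.21  0.05  0.8 ] open 17.6 t 9.23
```

View pics/ent.png

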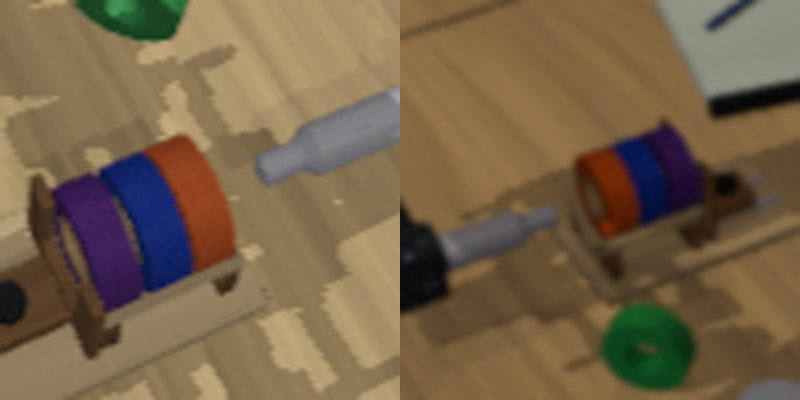

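The nose at scene crop (265,168) and side crop (555,217) lines up with the orange bore, so I'm advancing.

Emit:
{"api": "carry_out", "payload": {"plan": [{"rot": [0,0,0],"xyz": [0.01,0,0],"grip": 255},{"rot": [0,0,0],"xyz": [0.02,0,0],"grip": 255},{"rot": [0,0,0],"xyz": [0.028,0,0],"grip": 255},{"rot": [0,0,0],"xyz": [0.034,0,0],"grip": 255},{"rot": [0,0,0],"xyz": [0.038,0,0],"grip": 255},{"rot": [0,0,0],"xyz": [0.042,0,0],"grip": 255},{"rot": [0,0,0],"xyz": [0.042,0,0],"grip": 255}]}}

```text
clock: 9.92
tool_pos: [0.5032, 0.2306, 0.0312]
eef_rot: [1.0, -0.025, 0.0, -0.0]
contact_force: [-0.6, -0.3, -0.6]
opening: 0.201
finger_force: 50.0
```

```bash
python3 - <<'E'
from h import *
rd(8)
E
```

```text
pos [0.5022 0.2307 0.0311] sd [0.0004 0.0001 0.    ] eul [-2.7800e+00  2.0000e-02  1.7999e+02] F [ 0.05  0.04 -0.71] sdF [0.68 0.65 0.37] Ftool [ 0.05 -0.04  0.71] open 17.2 t 10.27
```

Emit:
{"api": "carry_out", "payload": {"plan": [{"rot": [0,0,0],"xyz": [0,0,-0.0016],"grip": 255},{"rot": [0,0,0],"xyz": [0.003,0,-0.0016],"grip": 255},{"rot": [0,0,0],"xyz": [0.006,0,-0.0016],"grip": 255},{"rot": [0,0,0],"xyz": [0.009,0,-0.0016],"grip": 255},{"rot": [0,0,0],"xyz": [0.012,0,-0.0016],"grip": 255},{"rot": [0,0,0],"xyz": [0.015,0,-0.0016],"grip": 255},{"rot": [0,0,0],"xyz": [0.018,0,-0.0016],"grip": 255}]}}

```text
clock: 10.85
tool_pos: [0.5209, 0.2297, 0.0328]
eef_rot: [1.0, -0.024, 0.0, 0.0]
contact_force: [-1.2, -0.1, -0.5]
opening: 0.199
finger_force: 50.0
```

```bash
python3 - <<'E'
from h import *
rd(8)
E
```

```text
pos [0.5207 0.2297 0.0328] sd [0.0005 0.0001 0.    ] eul [-2.8e+00 -1.0e-02  1.8e+02] F [ 0.06 -0.22 -0.6 ] sdF [0.76 0.4  0.38] Ftool [0.07 0.22 0.6 ] open 17.4 t 11.2
```

Emit:
{"api": "carry_out", "payload": {"plan": [{"rot": [0,0,0],"xyz": [0.004,0,0],"grip": 255},{"rot": [0,0,0],"xyz": [0.008,0,0],"grip": 255},{"rot": [0,0,0],"xyz": [0.012,0,0],"grip": 255},{"rot": [0,0,0],"xyz": [0.016,0,0],"grip": 255},{"rot": [0,0,0],"xyz": [0.02,0,0],"grip": 255},{"rot": [0,0,0],"xyz": [0.023,0,0],"grip": 255},{"rot": [0,0,0],"xyz": [0.023,0,0],"grip": 255}]}}

```text
clock: 11.78
tool_pos: [0.5445, 0.2285, 0.0328]
eef_rot: [1.0, -0.025, 0.001, -0.0]
contact_force: [0.2, 0.3, -0.4]
opening: 0.199
finger_force: 50.0
```

```bash
python3 - <<'E'
from h import *
rd(4)
w=r.snapshot("wrist");S=r.snapshot("side");sc=r.snapshot("scene")
f=lambda i,x,y,w,h,s:cv2.resize(i[y:y+h,x:x+w],s,interpolation=cv2.INTER_CUBIC)
cv2.imwrite("pics/ins.png",np.hstack([f(w,140,0,280,280,(400,400)),np.vstack([f(sc,275,300,100,67,(300,200)),f(S,190,80,100,67,(300,200))])])[...,::-1])
E
```

```text
pos [0.5438 0.2286 0.0328] sd [0.0005 0.0001 0.    ] eul [-2.81e+00 -2.00e-02 -1.80e+02] F [-0.25  0.09 -0.93] sdF [0.56 0.2  0.3 ] Ftool [-0.26 -0.07  0.93] open 17.3 t 11.93
```

View pics/ins.png

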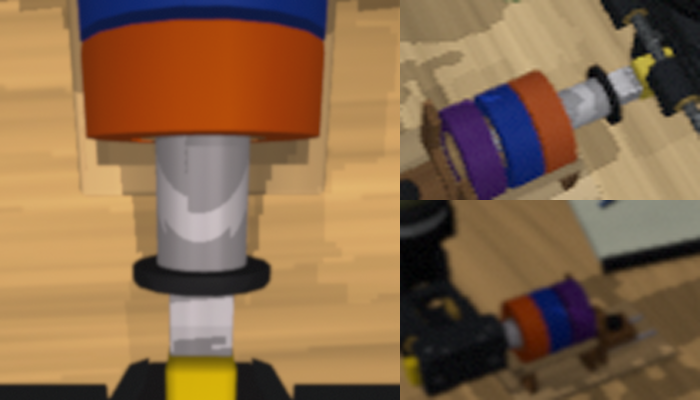

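The bar runs inside the orange roll, centred (wrist crop bar at cols 157–248, roll at 82–325), and nothing was pushed. Continuing.

Emit:
{"api": "carry_out", "payload": {"plan": [{"rot": [0,0,0],"xyz": [0.004,0,0],"grip": 255},{"rot": [0,0,0],"xyz": [0.008,0,0],"grip": 255},{"rot": [0,0,0],"xyz": [0.012,0,0],"grip": 255},{"rot": [0,0,0],"xyz": [0.016,0,0],"grip": 255},{"rot": [0,0,0],"xyz": [0.02,0,0],"grip": 255},{"rot": [0,0,0],"xyz": [0.024,0,0],"grip": 255},{"rot": [0,0,0],"xyz": [0.024,0,0],"grip": 255}]}}

```text
clock: 12.67
tool_pos: [0.5687, 0.2272, 0.0329]
eef_rot: [1.0, -0.025, 0.001, -0.0]
contact_force: [1.5, 0.2, 0.2]
opening: 0.196
finger_force: 50.0
```

```bash
python3 - <<'E'
from h import *
rd(6)
E
```

```text
pos [0.5676 0.2274 0.0328] sd [0.0006 0.0001 0.0001] eul [-2.8e+00 -1.0e-02  1.8e+02] F [ 0.09  0.23 -0.57] sdF [0.75 0.19 0.37] Ftool [ 0.08 -0.24  0.57] open 17.3 t 12.92
```

Emit:
{"api": "carry_out", "payload": {"plan": [{"rot": [0,0,0],"xyz": [0.001,0,0],"grip": 255},{"rot": [0,0,0],"xyz": [0.002,0,0],"grip": 255},{"rot": [0,0,0],"xyz": [0.003,0,0],"grip": 255},{"rot": [0,0,0],"xyz": [0.004,0,0],"grip": 255},{"rot": [0,0,0],"xyz": [0.005,0,0],"grip": 255},{"rot": [0,0,0],"xyz": [0.006,0,0],"grip": 255}]}}

```text
clock: 13.42
tool_pos: [0.5735, 0.2272, 0.0328]
eef_rot: [1.0, -0.024, 0.0, 0.0]
contact_force: [-0.6, -0.2, -0.5]
opening: 0.197
finger_force: 50.0
```

Emit:
{"api": "carry_out", "payload": {"plan": [{"rot": [0,0,0],"xyz": [0.001,0,0],"grip": 255},{"rot": [0,0,0],"xyz": [0.002,0,0],"grip": 255}]}}

```text
clock: 13.58
tool_pos: [0.5753, 0.2271, 0.0327]
eef_rot: [1.0, -0.024, -0.0, 0.0]
contact_force: [-1.2, 0.5, 0.0]
opening: 0.194
finger_force: 50.0
```

```bash
python3 - <<'E'
from h import *
rd(4)
E
```

```text
pos [0.5755 0.2271 0.0328] sd [0.0001 0.     0.    ] eul [ -2.79   0.   180.  ] F [-0.3   0.28 -0.3 ] sdF [0.65 0.39 0.2 ] Ftool [-0.31 -0.27  0.3 ] open 17.6 t 13.73
```

Emit:
{"api": "carry_out", "payload": {"plan": [{"rot": [0,0,0],"xyz": [0.001,0,0],"grip": 255},{"rot": [0,0,0],"xyz": [0.002,0,0],"grip": 255},{"rot": [0,0,0],"xyz": [0.0025,0,0],"grip": 255}]}}

```text
clock: 13.98
tool_pos: [0.5778, 0.227, 0.0328]
eef_rot: [1.0, -0.024, -0.0, 0.0]
contact_force: [-0.2, 0.2, -0.5]
opening: 0.203
finger_force: 50.0
```

Emit:
{"api": "carry_out", "payload": {"plan": [{"rot": [0,0,0],"xyz": [0.001,0,0],"grip": 255},{"rot": [0,0,0],"xyz": [0.0015,0,0],"grip": 255}]}}

```text
clock: 14.15
tool_pos: [0.5795, 0.2269, 0.0328]
eef_rot: [1.0, -0.024, 0.0, 0.0]
contact_force: [-0.7, 0.5, -0.3]
opening: 0.198
finger_force: 50.0
```

```bash
python3 - <<'E'
from h import *
rd(4)
E
```

```text
pos [0.5796 0.2269 0.0328] sd [0.0001 0.     0.    ] eul [-2.79e+00 -2.00e-02 -1.80e+02] F [-0.45  0.11 -0.9 ] sdF [0.41 0.22 0.36] Ftool [-0.45 -0.09  0.9 ] open 17.4 t 14.3
```

Emit:
{"api": "carry_out", "payload": {"plan": [{"rot": [0,0,0],"xyz": [0.001,0,0],"grip": 255},{"rot": [0,0,0],"xyz": [0.0015,0,0],"grip": 255}]}}

```text
clock: 14.47
tool_pos: [0.5808, 0.2268, 0.0328]
eef_rot: [1.0, -0.024, -0.0, 0.0]
contact_force: [-0.4, -0.5, 0.0]
opening: 0.197
finger_force: 50.0
```

Emit:
{"api": "carry_out", "payload": {"plan": [{"rot": [0,0,0],"xyz": [0.001,0,0],"grip": 255},{"rot": [0,0,0],"xyz": [0.0015,0,0],"grip": 255}]}}

```text
clock: 14.63
tool_pos: [0.5813, 0.2267, 0.0326]
eef_rot: [1.0, -0.024, -0.001, 0.0]
contact_force: [-4.2, -0.4, 1.2]
opening: 0.2
finger_force: 50.0
```

```bash
python3 - <<'E'
from h import *
rd(4)
w=r.snapshot("wrist");S=r.snapshot("side");sc=r.snapshot("scene")
f=lambda i,x,y,w,h,s:cv2.resize(i[y:y+h,x:x+w],s,interpolation=cv2.INTER_CUBIC)
cv2.imwrite("pics/ins2.png",np.hstack([f(w,140,0,280,280,(400,400)),np.vstack([f(sc,275,300,100,67,(300,200)),f(S,190,80,100,67,(300,200))])])[...,::-1])
E
```

```text
pos [0.5813 0.2267 0.0326] sd [0. 0. 0.] eul [-2.7700e+00  1.2000e-01  1.7996e+02] F [-4.29  0.22  0.97] sdF [0.67 0.4  0.49] Ftool [-4.29 -0.01 -0.96] open 17.4 t 14.78
```

View pics/ins2.png

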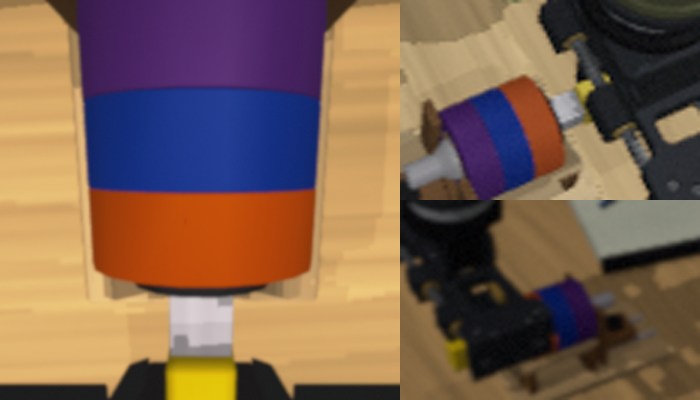

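The rolls are together against the collar with no gaps visible, and the push is 4.3 N. I'll push a little more, to about 8 N.

Emit:
{"api": "carry_out", "payload": {"plan": [{"rot": [0,0,0],"xyz": [0.0004,0,0],"grip": 255},{"rot": [0,0,0],"xyz": [0.0007,0,0],"grip": 255}]}}

```text
clock: 15.1
tool_pos: [0.5813, 0.2267, 0.0325]
eef_rot: [1.0, -0.024, -0.002, 0.0]
contact_force: [-6.6, 0.0, 1.9]
opening: 0.197
finger_force: 50.0
```

```bash
python3 - <<'E'
from h import *
rd(4)
E
```

```text
pos [0.5813 0.2267 0.0325] sd [0. 0. 0.] eul [ -2.76   0.19 179.95] F [-6.65 -0.33  2.1 ] sdF [0.61 0.28 0.46] Ftool [-6.63  0.65 -2.08] open 17.4 t 15.25
```

Emit:
{"api": "carry_out", "payload": {"plan": [{"rot": [0,0,0],"xyz": [0.0004,0,0],"grip": 255},{"rot": [0,0,0],"xyz": [0.0004,0,0],"grip": 255},{"rot": [0,0,0],"xyz": [0.0004,0,0],"grip": 255}]}}

```text
clock: 15.5
tool_pos: [0.5814, 0.2267, 0.0325]
eef_rot: [1.0, -0.024, -0.002, 0.0]
contact_force: [-7.2, -0.5, 3.2]
opening: 0.196
finger_force: 50.0
```

```bash
python3 - <<'E'
from h import *
rd(4)
E
```

```text
pos [0.5814 0.2267 0.0325] sd [0. 0. 0.] eul [ -2.76   0.23 179.94] F [-7.75 -0.32  2.89] sdF [0.36 0.41 0.82] Ftool [-7.74  0.7  -2.86] open 17.8 t 15.65
```

Emit:
{"api": "carry_out", "payload": {"plan": [{"rot": [0,0,0],"xyz": [-0.001,0,0],"grip": 255},{"rot": [0,0,0],"xyz": [-0.0019,0,0],"grip": 255},{"rot": [0,0,0],"xyz": [-0.0019,0,-0.001],"grip": 255},{"rot": [0,0,0],"xyz": [-0.0019,0,-0.002],"grip": 255},{"rot": [0,0,0],"xyz": [-0.0019,0,-0.003],"grip": 255},{"rot": [0,0.01,0],"xyz": [-0.0019,0,-0.004],"grip": 255},{"rot": [0,0.02,0],"xyz": [-0.0022,0,-0.005],"grip": 255},{"rot": [0,0.02,0],"xyz": [-0.0025,0,-0.006],"grip": 255}]}}

```text
clock: 16.32
tool_pos: [0.5816, 0.227, 0.0391]
eef_rot: [1.0, -0.024, 0.011, 0.0]
contact_force: [-1.4, -0.2, -2.7]
opening: 0.199
finger_force: 50.0
```

```bash
python3 - <<'E'
from h import *
rd(4)
E
```

```text
pos [0.5816 0.2269 0.0392] sd [0.     0.     0.0001] eul [  -2.79   -1.25 -179.99] F [-1.86 -0.06 -2.16] sdF [0.53 0.52 0.36] Ftool [-1.9   0.15  2.12] open 17.5 t 16.47
```

Emit:
{"api": "carry_out", "payload": {"plan": [{"rot": [0,0.01,0],"xyz": [-0.001,0,-0.002],"grip": 255},{"rot": [0,0.02,0],"xyz": [-0.002,0,-0.005],"grip": 255},{"rot": [0,0.03,0],"xyz": [-0.003,0,-0.01],"grip": 255},{"rot": [0,0.04,0],"xyz": [-0.004,0,-0.016],"grip": 255},{"rot": [0,0.04,0],"xyz": [-0.005,0,-0.022],"grip": 255},{"rot": [0,0.04,0],"xyz": [-0.006,0,-0.03],"grip": 255},{"rot": [0,0.04,0],"xyz": [-0.006,0,-0.036],"grip": 255},{"rot": [0,0.04,0],"xyz": [-0.006,0,-0.04],"grip": 255}]}}

```text
clock: 17.13
tool_pos: [0.5749, 0.2274, 0.0801]
eef_rot: [0.999, -0.024, 0.031, 0.0]
contact_force: [-0.8, 0.2, -0.6]
opening: 0.199
finger_force: 50.0
```

Emit:
{"api": "carry_out", "payload": {"plan": [{"rot": [0,0,0],"xyz": [0,0,-0.02],"grip": 255},{"rot": [0,0,0],"xyz": [0,0,-0.04],"grip": 255},{"rot": [0,0,0],"xyz": [0,0,-0.06],"grip": 255},{"rot": [0,0,0],"xyz": [0,0,-0.08],"grip": 255},{"rot": [0,0,0],"xyz": [0,0,-0.1],"grip": 255},{"rot": [0,0,0],"xyz": [0,0,-0.11],"grip": 255},{"rot": [0,0,0],"xyz": [0,0,-0.115],"grip": 255},{"rot": [0,0,0],"xyz": [0,0,-0.115],"grip": 255}]}}

```text
clock: 17.8
tool_pos: [0.5678, 0.2276, 0.1944]
eef_rot: [0.999, -0.024, 0.031, 0.0]
contact_force: [-0.4, 0.0, -2.0]
opening: 0.197
finger_force: 50.0
```

```bash
python3 - <<'E'
from h import *
rd(3)
w=r.snapshot("wrist")
for n,lo,hi in(("o",(3,190,60),(13,255,255)),("b",(105,150,40),(122,255,255)),("v",(126,80,30),(150,255,255))):
    print(n,[(t[0],t[2].tolist()) for t in blobs(w,lo,hi,900,(150,0,420,300))[0]])
E
```

```text
pos [0.5673 0.2274 0.1934] sd [0.0004 0.0002 0.0007] eul [ -2.79  -3.44 180.  ] F [-0.18  0.39 -1.57] sdF [0.85 0.25 0.31] Ftool [-0.3  -0.38  1.55] open 17.2 t 17.9
o [(np.int32(9250), [205, 132, 154, 67])]
b [(np.int32(10618), [202, 61, 160, 71])]
v [(np.int32(10483), [198, 0, 168, 72])]
```

```bash
cat >> h.py <<'E'
def rel(pos,yaw,pitch=0,st=None):
    """move numbers from the present pose to TCP pos, tool down with x at yaw (deg), nose up by pitch (deg)"""
    st=st or r.get_state();Q=R.from_quat(st['eef_rot'])
    T=R.from_euler('ZYX',[yaw,-pitch,180],degrees=True)
    print("xyz",Q.inv().apply(np.array(pos)-st['tool_pos']).round(4),"rot",(Q.inv()*T).as_rotvec().round(4))
E
python3 - <<'E'
from h import *
st=rd(2);w=r.snapshot("wrist");C=cam('wrist',st);M=R.from_quat(st['eef_rot']).as_matrix()
bl=max([t for t in blobs(w,(20,120,60),(35,255,255),800)[0] if 200<t[1][0]<340],key=lambda t:t[0]);x,y,ww,h=bl[2];print(bl)
o,d=ray(C,(x+ww/2,y));o=M.T@(o-st['tool_pos']);d=M.T@d;t=(-.0333-o[2])/d[2];print("handle front top (tool)",(o+t*d).round(4))
rel([.5261,-.1873,.26],15.98,3,st)
rel([.545,.02,.26],6.5,3,st)
E
```

```text
pos [0.5666 0.2271 0.1922] sd [0.     0.     0.0001] eul [ -2.79  -3.32 179.93] F [ 0.41 -0.73 -1.77] sdF [0.52 0.24 0.24] Ftool [0.34 0.7  1.79] open 17.3 t 18.0
(np.int32(3223), array([280.1, 280.4]), array([255, 248,  52,  65], dtype=int32))
handle front top (tool) [ 0.0235 -0.0006 -0.0333]
xyz [-0.0163  0.416  -0.0684] rot [ 0.0193 -0.0053 -0.3271]
xyz [-0.0075  0.208  -0.0681] rot [ 0.0102 -0.0055 -0.1619]
```

The stack is contiguous in the wrist view (orange rows 132–199, blue 61–132, violet 0–72), and the handle has not slipped. Now carrying it back.

Emit:
{"api": "carry_out", "payload": {"plan": [{"rot": [0,0,0],"xyz": [0,0.005,-0.02],"grip": 255},{"rot": [0,0,-0.02],"xyz": [-0.001,0.02,-0.04],"grip": 255},{"rot": [0.002,0,-0.05],"xyz": [-0.002,0.045,-0.06],"grip": 255},{"rot": [0.005,0,-0.08],"xyz": [-0.004,0.075,-0.068],"grip": 255},{"rot": [0.006,0,-0.1],"xyz": [-0.005,0.11,-0.068],"grip": 255},{"rot": [0.008,0,-0.13],"xyz": [-0.006,0.145,-0.068],"grip": 255},{"rot": [0.01,0,-0.16],"xyz": [-0.008,0.18,-0.068],"grip": 255},{"rot": [0.012,0,-0.19],"xyz": [-0.009,0.215,-0.068],"grip": 255}]}}

```text
clock: 18.72
tool_pos: [0.5429, 0.0118, 0.2602]
eef_rot: [0.997, 0.072, 0.029, -0.002]
contact_force: [0.7, -0.2, -2.2]
opening: 0.2
finger_force: 50.0
```

```bash
python3 - <<'E'
from h import *
st=rd(3);rel([.5261,-.1873,.23],15.98,3,st)
E
```

```text
pos [0.5424 0.0056 0.2601] sd [0.0004 0.0046 0.0001] eul [  7.75  -3.27 179.79] F [-0.29 -2.55 -1.96] sdF [1.06 3.26 0.41] Ftool [-0.74  2.48  1.93] open 17.2 t 18.82
xyz [-0.0439  0.1888  0.0283] rot [ 0.0115 -0.0044 -0.1434]
```

Emit:
{"api": "carry_out", "payload": {"plan": [{"rot": [0,0,-0.02],"xyz": [-0.005,0.02,0.002],"grip": 255},{"rot": [0.003,0,-0.05],"xyz": [-0.012,0.05,0.005],"grip": 255},{"rot": [0.006,0,-0.08],"xyz": [-0.02,0.08,0.01],"grip": 255},{"rot": [0.008,0,-0.1],"xyz": [-0.028,0.115,0.015],"grip": 255},{"rot": [0.01,0,-0.12],"xyz": [-0.036,0.145,0.02],"grip": 255},{"rot": [0.011,0,-0.14],"xyz": [-0.041,0.17,0.025],"grip": 255},{"rot": [0.011,0,-0.14],"xyz": [-0.043,0.182,0.028],"grip": 255},{"rot": [0.011,0,-0.14],"xyz": [-0.043,0.185,0.028],"grip": 255}]}}

```text
clock: 19.48
tool_pos: [0.528, -0.1783, 0.2289]
eef_rot: [0.99, 0.138, 0.028, -0.006]
contact_force: [0.7, 0.1, -1.3]
opening: 0.195
finger_force: 50.0
```

Emit:
{"api": "carry_out", "payload": {"plan": [{"rot": [0,0,0],"xyz": [0,0,0],"grip": 255},{"rot": [0,0,0],"xyz": [0,0,0],"grip": 255},{"rot": [0,0,0],"xyz": [0,0,0],"grip": 255},{"rot": [0,0,0],"xyz": [0,0,0],"grip": 255}]}}

```text
clock: 19.82
tool_pos: [0.5297, -0.1734, 0.2305]
eef_rot: [0.989, 0.142, 0.03, -0.006]
contact_force: [-0.5, -0.4, -1.4]
opening: 0.195
finger_force: 50.0
```

```bash
python3 - <<'E'
from h import *
st=rd(6);rel([.5261,-.1873,.10],15.98,0,st)
w=r.snapshot("wrist")
for n,lo,hi in(("o",(3,190,60),(13,255,255)),("b",(105,150,40),(122,255,255)),("v",(126,80,30),(150,255,255))):
    print(n,[(t[0],t[2].tolist()) for t in blobs(w,lo,hi,900,(150,0,420,300))[0]])
E
```

```text
pos [ 0.5294 -0.1743  0.2304] sd [0.0002 0.0006 0.0001] eul [  16.26   -3.48 -179.81] F [-0.14 -0.05 -1.3 ] sdF [0.37 0.29 0.18] Ftool [-0.22  0.02  1.29] open 17.7 t 20.07
xyz [-0.0148  0.012   0.1297] rot [-0.0034 -0.0608  0.005 ]
o [(np.int32(9354), [204, 132, 155, 67])]
b [(np.int32(10678), [202, 61, 160, 71])]
v [(np.int32(10433), [198, 0, 168, 73])]
```

Emit:
{"api": "carry_out", "payload": {"plan": [{"rot": [0,-0.01,0],"xyz": [-0.002,0.003,0.02],"grip": 255},{"rot": [-0.001,-0.02,0.002],"xyz": [-0.005,0.006,0.045],"grip": 255},{"rot": [-0.002,-0.03,0.003],"xyz": [-0.009,0.009,0.075],"grip": 255},{"rot": [-0.003,-0.045,0.005],"xyz": [-0.012,0.012,0.1],"grip": 255},{"rot": [-0.003,-0.055,0.005],"xyz": [-0.014,0.012,0.12],"grip": 255},{"rot": [-0.003,-0.061,0.005],"xyz": [-0.0148,0.012,0.13],"grip": 255},{"rot": [-0.003,-0.061,0.005],"xyz": [-0.0148,0.012,0.13],"grip": 255},{"rot": [-0.003,-0.061,0.005],"xyz": [-0.0148,0.012,0.13],"grip": 255}]}}

```text
clock: 20.78
tool_pos: [0.526, -0.1885, 0.0997]
eef_rot: [0.99, 0.138, -0.0, -0.0]
contact_force: [0.1, -0.0, -1.6]
opening: 0.195
finger_force: 50.0
```

Emit:
{"api": "carry_out", "payload": {"plan": [{"rot": [0,0,0],"xyz": [0,0,0],"grip": 255},{"rot": [0,0,0],"xyz": [0,0,0],"grip": 255},{"rot": [0,0,0],"xyz": [0,0,0],"grip": 255}]}}

```text
clock: 21.03
tool_pos: [0.5264, -0.1889, 0.1007]
eef_rot: [0.99, 0.138, 0.001, 0.0]
contact_force: [-0.2, 0.4, -2.2]
opening: 0.198
finger_force: 50.0
```

```bash
python3 - <<'E'
from h import *
st=rd(6);rel([.5261,-.1873,.05],15.98,0,st)
w=r.snapshot("wrist")
for n,lo,hi in(("o",(3,190,60),(13,255,255)),("b",(105,150,40),(122,255,255)),("v",(126,80,30),(150,255,255))):
    print(n,[(t[0],t[2].tolist()) for t in blobs(w,lo,hi,900,(150,0,420,300))[0]])
E
```

```text
pos [ 0.526  -0.1888  0.1003] sd [0.0002 0.0001 0.0003] eul [ 1.5860e+01 -3.0000e-02  1.7997e+02] F [-0.41  0.01 -1.66] sdF [0.18 0.35 0.34] Ftool [-0.39 -0.12  1.66] open 17.3 t 21.28
xyz [ 0.0004 -0.0015  0.0503] rot [ 0.0005 -0.0005 -0.0021]
o [(np.int32(9374), [204, 131, 155, 68])]
b [(np.int32(10771), [201, 60, 160, 72])]
v [(np.int32(10378), [197, 0, 170, 74])]
```

Emit:
{"api": "carry_out", "payload": {"plan": [{"rot": [0,0,-0.002],"xyz": [0,-0.0015,0.008],"grip": 255},{"rot": [0,0,-0.002],"xyz": [0,-0.0015,0.016],"grip": 255},{"rot": [0,0,-0.002],"xyz": [0,-0.0015,0.024],"grip": 255},{"rot": [0,0,-0.002],"xyz": [0,-0.0015,0.032],"grip": 255},{"rot": [0,0,-0.002],"xyz": [0,-0.0015,0.039],"grip": 255},{"rot": [0,0,-0.002],"xyz": [0,-0.0015,0.044],"grip": 255},{"rot": [0,0,-0.002],"xyz": [0,-0.0015,0.044],"grip": 255},{"rot": [0,0,-0.002],"xyz": [0,-0.0015,0.044],"grip": 255}]}}

```text
clock: 22.0
tool_pos: [0.525, -0.1871, 0.0551]
eef_rot: [0.99, 0.139, -0.001, -0.0]
contact_force: [1.3, -0.4, -2.0]
opening: 0.198
finger_force: 50.0
```

```bash
python3 - <<'E'
from h import *
st=rd(8);rel([.5261,-.1873,.0317],15.98,0,st)
S=r.snapshot("side");sc=r.snapshot("scene")
f=lambda i,x,y,w,h,s:cv2.resize(i[y:y+h,x:x+w],s,interpolation=cv2.INTER_CUBIC)
cv2.imwrite("pics/pl.png",np.hstack([f(sc,200,140,100,90,(400,360)),f(S,260,190,100,90,(400,360))])[...,::-1])
E
```

```text
pos [ 0.5254 -0.1873  0.0557] sd [0.0002 0.0001 0.0003] eul [1.598e+01 1.000e-02 1.800e+02] F [ 0.1  -0.02 -1.89] sdF [0.73 0.45 0.46] Ftool [0.09 0.05 1.89] open 17.3 t 22.35
xyz [0.0006 0.0002 0.024 ] rot [0.     0.0002 0.0001]
```

View pics/pl.png

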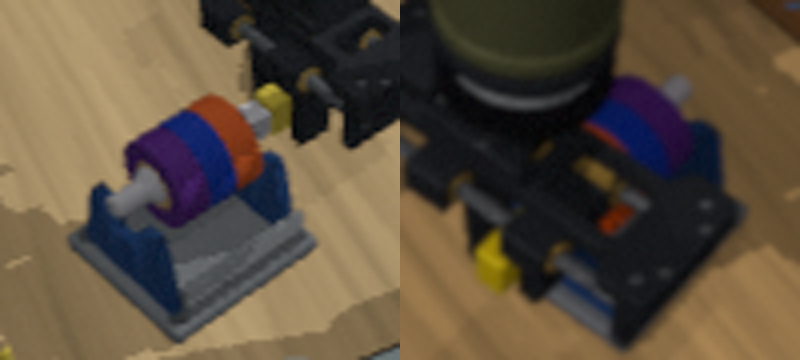

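The stack is together and poised over both slots. Lowering slowly.

Emit:
{"api": "carry_out", "payload": {"plan": [{"rot": [0,0,0],"xyz": [0.0006,0,0.003],"grip": 255},{"rot": [0,0,0],"xyz": [0.0006,0,0.006],"grip": 255},{"rot": [0,0,0],"xyz": [0.0006,0,0.009],"grip": 255},{"rot": [0,0,0],"xyz": [0.0006,0,0.012],"grip": 255},{"rot": [0,0,0],"xyz": [0.0006,0,0.015],"grip": 255},{"rot": [0,0,0],"xyz": [0.0006,0,0.018],"grip": 255},{"rot": [0,0,0],"xyz": [0.0006,0,0.02],"grip": 255},{"rot": [0,0,0],"xyz": [0.0006,0,0.021],"grip": 255}]}}

```text
clock: 23.12
tool_pos: [0.5256, -0.187, 0.0341]
eef_rot: [0.99, 0.139, -0.001, -0.0]
contact_force: [-0.5, 0.2, -1.0]
opening: 0.196
finger_force: 50.0
```

```bash
python3 - <<'E'
from h import *
st=rd(6);rel([.5261,-.1873,.0317],15.98,0,st)
E
```

```text
pos [ 0.5257 -0.187   0.0343] sd [0.0001 0.     0.0002] eul [ 1.5990e+01  5.0000e-02 -1.7998e+02] F [ 0.08 -0.18 -1.82] sdF [0.52 0.45 0.58] Ftool [0.03 0.2  1.82] open 17.0 t 23.37
xyz [0.0003 0.0004 0.0026] rot [-0.0003  0.0008  0.0001]
```

Emit:
{"api": "carry_out", "payload": {"plan": [{"rot": [0,0,0],"xyz": [0,0.0003,0.001],"grip": 255},{"rot": [0,0,0],"xyz": [0,0.0003,0.002],"grip": 255},{"rot": [0,0,0],"xyz": [0,0.0003,0.0027],"grip": 255},{"rot": [0,0,0],"xyz": [0,0.0003,0.003],"grip": 255},{"rot": [0,0,0],"xyz": [0,0.0003,0.003],"grip": 255}]}}

```text
clock: 23.78
tool_pos: [0.526, -0.1874, 0.0317]
eef_rot: [0.99, 0.139, -0.0, 0.0]
contact_force: [-0.7, -0.7, 0.0]
opening: 0.194
finger_force: 50.0
```

```bash
python3 - <<'E'
from h import *
st=rd(6);rel([.5261,-.1873,.0317],15.98,0,st)
E
```

```text
pos [ 0.526  -0.1874  0.0316] sd [0. 0. 0.] eul [ 1.599e+01  2.000e-02 -1.800e+02] F [-0.07 -0.21  0.5 ] sdF [0.39 0.45 0.51] Ftool [-0.12  0.19 -0.5 ] open 17.3 t 24.03
xyz [ 0.0001 -0.     -0.0001] rot [-0.      0.0004  0.0001]
```

Back at the home pose to 0.1 mm, with the spindle's weight carried by the slots. Releasing gently.

Emit:
{"api": "carry_out", "payload": {"plan": [{"rot": [0,0,0],"xyz": [0,0,0],"grip": 255},{"rot": [0,0,0],"xyz": [0,0,0],"grip": 255},{"rot": [0,0,0],"xyz": [0,0,0],"grip": 190},{"rot": [0,0,0],"xyz": [0,0,0],"grip": 160},{"rot": [0,0,0],"xyz": [0,0,0],"grip": 120},{"rot": [0,0,0],"xyz": [0,0,0],"grip": 120},{"rot": [0,0,0],"xyz": [0,0,0],"grip": 120}], "squeeze": 5}}

```text
clock: 24.62
tool_pos: [0.5259, -0.1872, 0.0315]
eef_rot: [0.99, 0.139, -0.0, -0.0]
contact_force: [0.2, 1.1, -0.2]
opening: 0.52
finger_force: 0.0
```

Emit:
{"api": "carry_out", "payload": {"plan": [{"rot": [0,0,0],"xyz": [0,0,-0.01],"grip": 120},{"rot": [0,0,0],"xyz": [0,0,-0.03],"grip": 120},{"rot": [0,0,0],"xyz": [0,0,-0.06],"grip": 120},{"rot": [0,0,0],"xyz": [0,0,-0.1],"grip": 120},{"rot": [0,0,0],"xyz": [-0.03,0,-0.14],"grip": 120},{"rot": [0,0,0],"xyz": [-0.06,0,-0.18],"grip": 120},{"rot": [0,0,0],"xyz": [-0.06,0,-0.18],"grip": 120},{"rot": [0,0,0],"xyz": [-0.06,0,-0.18],"grip": 120}]}}

```text
clock: 25.28
tool_pos: [0.4671, -0.2059, 0.2154]
eef_rot: [0.991, 0.137, 0.001, 0.002]
contact_force: [-0.3, 0.1, 0.2]
opening: 0.526
finger_force: 0.0
```

```bash
python3 - <<'E'
from h import *
st=rd(4)
w=r.snapshot("wrist");S=r.snapshot("side");sc=r.snapshot("scene")
f=lambda i,x,y,w,h,s:cv2.resize(i[y:y+h,x:x+w],s,interpolation=cv2.INTER_CUBIC)
cv2.imwrite("pics/end.png",np.hstack([f(sc,200,140,90,100,(270,300)),f(S,260,190,90,100,(270,300)),f(w,200,0,160,190,(250,300))])[...,::-1])
C=cam('wrist',st);c,s=np.cos(np.radians(16)),np.sin(np.radians(16))
for n,lo,hi in(("o",(3,190,60),(13,255,255)),("b",(105,150,40),(122,255,255)),("v",(126,80,30),(150,255,255)),("y",(20,120,60),(35,255,255))):
    for t in blobs(w,lo,hi,300,(200,0,360,260))[0]:
        x,y,ww,h=t[2];z=.0785 if n!='y' else .065
        P=[plane(C,(x+ww/2,v),z)-[.5261,-.1873,0] for v in(y,y+h)]
        print(n,t[0],t[2],[round(float(p[0]*c+p[1]*s),4) for p in P])
E
```

```text
pos [ 0.4682 -0.2045  0.2132] sd [0.0007 0.0009 0.0015] eul [ 1.591e+01 -8.000e-02  1.799e+02] F [0.22 0.22 0.06] sdF [0.46 0.13 0.12] Ftool [ 0.27 -0.16 -0.06] open 47.1 t 25.43
o 1888 [248  40  67  33] [0.0627, 0.0397]
b 1833 [247  10  68  33] [0.0826, 0.0606]
b 318 [293  81  30  12] [0.0339, 0.0252]
v 855 [246   0  70  18] [0.0891, 0.0774]
y 1224 [269 100  23  55] [0.0206, -0.024]
```

```bash
python3 - <<'E'
from h import *
st=rd(3);w=r.snapshot("wrist");S=r.snapshot("side");sc=r.snapshot("scene")
g=cv2.cvtColor(w,cv2.COLOR_RGB2HSV);print([(v,*g[v,281].tolist()) for v in range(8,18)],[(v,*g[v,281].tolist()) for v in range(36,46)])
a=max(blobs(sc,(20,130,80),(35,255,255),20,(255,155,290,185))[0],key=lambda t:t[0]);b=max(blobs(S,(20,130,60),(35,255,255),20,(275,235,310,280))[0],key=lambda t:t[0])
print(a,b,tri((cam('scene'),a[1]),(cam('side'),b[1])))
E
```

```text
pos [ 0.4685 -0.2031  0.2104] sd [0.     0.0001 0.0001] eul [ 1.6050e+01  1.1000e-01 -1.7991e+02] F [ 0.18 -0.25 -0.14] sdF [0.68 0.68 0.57] Ftool [0.1  0.29 0.14] open 46.4 t 25.68
[(8, 129, 161, 117), (9, 118, 171, 136), (10, 113, 204, 151), (11, 113, 208, 157), (12, 113, 211, 157), (13, 112, 211, 157), (14, 113, 211, 157), (15, 112, 211, 158), (16, 112, 211, 158), (17, 112, 211, 158)] [(36, 118, 168, 150), (37, 142, 132, 126), (38, 176, 148, 171), (39, 8, 208, 207), (40, 11, 243, 216), (41, 11, 243, 218), (42, 11, 243, 218), (43, 11, 243, 218), (44, 11, 243, 218), (45, 11, 243, 218)]
(np.int32(177), array([272.9, 170.3]), array([264, 163,  17,  16], dtype=int32)) (np.int32(300), array([288.4, 257.7]), array([278, 246,  21,  24], dtype=int32)) (array([ 0.52333983, -0.18751425,  0.05341743]), np.float64(0.001375387536816741))
```

Colours change straight over at the roll joints, so there are no gaps. The handle lies where it began, within 0.5 px in both fixed cameras. Handing in.

```bash
python3 -c "
from plant import r
print(r.finish_job())"
```

```text
the job is handed in; nothing more can be done
None
```

The spindle is back home in both slots with the orange, blue and violet rolls together against the collar, and I let go and handed the job in at about 26 s; the push on the rolls read about 8 N, and I viewed 11 pictures where 10 were allowed.

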